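# Set the length stop against the wood offcut

## Task

The grey stop on the jig's rail is locked until its black thumb button is held down. Hold the button down, slide the stop along the rail until its foot is up against the end of the wood offcut (the long piece, not the sanding block at the other end), then let the button spring up so that the stop is locked there. Leave both pieces lying where they are.

Things in the scene. Friction and masses are not known exactly. Their poses are not given: they have to be found in the camera images.
- button_top (a point): centre of the top face of the black thumb button, which stands upright on the grey stop, 96 mm above the bench when up. The button is a block 30 mm (x, across the rail) by 24 mm (y, along the rail) and stands 30 mm out of the flat top of the stop (66 mm above the bench), so it can be pressed from above or pinched by its sides. Axes: y along the rail, z up
- release_button (a joint): travel of the thumb button in m: 0 up (stop locked; now and then it starts up to 0.004 low, resting on the edge of a notch), grows as it is pressed down, bottoms at 0.012. The stop is free to slide from about 0.005; 0.007 to 0.010 is a good hold. A spring resists with about 8 N at first and 11 N at the bottom and lifts it again when let go
- stop_carriage (a joint): position of the stop along the rail in m, 0 at mid-rail, growing along +y of the jig; starts within 0.035 of the middle, free range -0.12 to 0.12. Unlocked it slides with about 1 N; locked it does not budge. When the button is let go the stop may shift up to 4 mm as it snaps into the nearest of the notches, which are 8 mm apart; one lies just where the foot touches the offcut
- stop_foot (a point): centre of the foot of the grey stop, the block 46 mm (x) by 44 mm (y, along the rail) by 40 mm high that hangs in front of the rail over the jig board, in line with the two pieces. The point is 28 mm above the bench; the foot's two contact faces are 22 mm from it along +y and -y. The button's centre is 47 mm from it along +x. Axes: x across the rail (away from the robot), y along the rail, z up
- offcut_centre (a point): centre (half-way up) of the loose wood offcut, a rough dark-brown stick 45 x 140 x 32 mm, lying lengthwise along the rail on the 12 mm jig board with its outer end against the end lug; its top is 44 mm above the bench. Its inner end, which faces the stop, is 70 mm from this point along the rail. It may lie at either end of the jig
- block_centre (a point): centre (half-way up) of the loose sanding block, brown, 60 x 100 x 31 mm, lying lengthwise on the jig board at the other end from the offcut; a bystander
Not all that is in view belongs to the job. Leave any green look-alike of the part that bears offcut_centre alone.

How it is judged:
By the outcome, as a careful person would: the job done as asked, in the order asked, and still so for the second after the job is handed in, with the robot touching nothing.
It also fails if it takes over 38 s, if anything falls off the work surface, if the arm or the gripper's body presses on something with over 40 N, if the wrist force passes 120 N, or if a joint passes its speed limit or range.

## Robot

A 6-joint arm with a two-finger parallel gripper is mounted at the origin on a cart in front of the work surface, level with it; the furniture and walls round the work are solid. World frame = base frame: x ahead of the robot, y to its left, z up, the work surface at z = 0. Lengths are in m, angles in rad, forces in N, time in s.
With the tool pointing down it reaches from about 0.35 to 0.875 m from the base axis. Payload 4.2 kg.
Tool frame: the origin (TCP) lies at the very end of the fingers, on their centre line; the grasp point (between the pads) lies 19 mm behind it; z points along the fingers, y is the line along which they close (so a half turn about z gives the same grasp; the last joint's range is limited). The gripper opens to 87 mm and grips with 3 to 60 N. Pads are 19 mm wide; open, the fingers measure 117 mm over their backs; the gripper's body (75 mm by 190 mm) begins 51 mm behind the grasp point.
Start: joints at [-1.081, 0.385, 0.008, 0, -1.194, -0.259], TCP at [0.143, -0.608, 0.223] pointing down, gripper open.
Joint ranges: [-3.14, 3.14], [-1.21, 2.06], [-1.07, 1.41], [-3.16, 2.05], [-2.99, -0.16], [-3.1, 3.1]. Speed limits (rad/s): [2.79, 2.79, 3.14, 3.14, 3.14, 3.14].

## Interface

Orientations are given as a unit quaternion [w, x, y, z].
In Python, from workcell import read_state, grab_frame, calibration, finish_job gives the robot as it stands. The module is installed in compiled form; this text tells all that it offers.
- The arm moves only by the tool send_rows, never from a script. Its arguments are lists of equal length, an entry for each row: "xyz": the shift along the tool's x, y, z each as a share of 0.1 m, from -1 to 1, a list of three; "turn": the turn, a rotation vector about the tool's x, y, z each as a share of 30 degrees, from -1 to 1, a list of three; "grip": the closure, from 0 (fully open) to 1 (shut). A call has exactly 8 rows; each row is the pose to reach, as a shift and turn from the pose commanded when the call began, along the tool's axes at that moment; what a row does not reach only later rows make up. A row lasts 1/10 s, in which the tool goes at most 50 mm and 8.59 degrees, less where a joint would pass 70% of its speed; a pose out of reach is approached as far as the arm can. A call with a number of a shift or a turn outside -1 to 1 is refused whole. A call with a gripper value outside its range is refused whole. The fingers move at their own pace and stop on an object; "squeeze" is the grip in N (left out, the last holds). Time passes only in rows, so rows that repeat a pose let the fingers close, or fill a call up. It gives the time, the measured TCP pose, the force, the opening and the grip force at its end, in the units of the state.
- read_state(): the state, without advancing time (a new reading comes with each control period).
- grab_frame(name): name is "side" or "top" or "wrist"; returns the picture (384x512x3 uint8, red, green, blue); there is no depth.
- calibration(name): a dict with "K" (3x3 intrinsics, pixels), "distortion" ([k1, k2, p1, p2, k3] as OpenCV has them; the pictures are not rectified), "pose" (4x4, takes a point from camera to world coordinates). Camera axes: x right, y down, z forward; pixel columns grow to the right and rows downward; lengths in m; the calibration is good to about 2 mm. A picture is of the moment at which its call begins: read the wrist's pose just before it. calibration takes no time and is no camera call; for the wrist camera it gives the pose at the moment of the call.
- finish_job(): hands the job in; it is judged then, once.
The state is a dict: "time_s": time; "joints": joint angles; "joint_vel": joint speeds; "tau": joint torques, N m; "ee_pos": TCP position; "eef_rot": TCP orientation; "contact_force": force on the tool from outside, world axes, zero at the start; "moment": the same for the moment, N m; "width": finger opening in m; "grasp_force": force on a finger pad.
Only numpy, scipy, OpenCV 4.12 (cv2) and the standard library are available. Lean on these libraries where they do the work, as an engineer would, in place of code of your own. Each camera call takes 0.05 s, during which the arm holds its last target. There are 200 camera calls.

## Working session

There is one attempt and no reset: what is moved stays moved. The work goes in short steps, Python scripts to look and compute and a tool call to move; the robot and the scene stay as the last step left them, time stands still between calls to the robot, and variables do not carry over. Pictures are saved under pics/ and viewed, at most 10 in all, crops included, and the job is handed in when it is done.

Besides the shell and the picture viewer there is one more tool, called after "Emit:" as name(argument=value, ...) on one line, values as JSON. send_rows: Moves the arm, as the interface text tells. Its arguments: {"type":"object","properties":{"xyz":{"type":"array"},"turn":{"type":"array"},"grip":{"type":"array"},"squeeze":{"type":"number"}},"required":["xyz","turn","grip"]}

```bash
mkdir -p pics; cat > h.py <<'E'
import numpy as np,cv2
from workcell import *
def ray(n,uv,c=None):
    c=c or calibration(n);K=np.array(c["K"],float);d=np.array(c["distortion"],float);P=np.array(c["pose"])
    p=cv2.undistortPoints(np.array([[uv]],float),K,d)[0,0]
    return P[:3,3],P[:3,:3]@np.array([p[0],p[1],1])
def onz(n,uv,z,c=None):
    o,r=ray(n,uv,c);return o+r*(z-o[2])/r[2]
E
python3 - <<'E'
from h import *
for n in("top","side"):
    f=grab_frame(n);cv2.imwrite(f"pics/{n}0.png",f[:,:,::-1]);print(n,np.round(calibration(n)["pose"],3).tolist())
s=read_state();print(s["time_s"],s["ee_pos"],s["eef_rot"],s["width"],s["contact_force"])
E
```

```text
top [[0.005, -0.988, 0.156, 0.314], [-1.0, -0.005, -0.002, 0.102], [0.002, -0.156, -0.988, 1.059], [0.0, 0.0, 0.0, 1.0]]
side [[-0.999, -0.035, 0.039, 0.4], [-0.051, 0.555, -0.83, 1.078], [0.007, -0.831, -0.556, 0.725], [0.0, 0.0, 0.0, 1.0]]
0.1 [ 0.14286128 -0.60787106  0.22156614] [-1.77459993e-04 -1.15069339e-01  9.93356945e-01  9.97403953e-04] 0.08684627000304733 [-0.03996526 -0.30635398 -0.08711249]
```

View pics/top0.png

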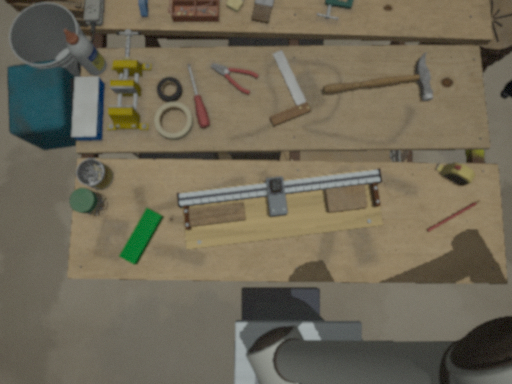

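View pics/side0.png

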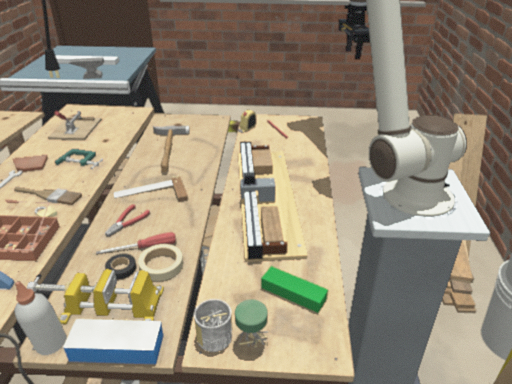

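The top view shows the jig with its stop at (277,195). There are three candidates for the offcut:
- The long brown stick at (217,214), narrow and against the left lug.
- The shorter, wider brown block at (347,199), which is the sanding block.
- The green stick at (142,236), off the jig, which is the look-alike.

The stick at (217,214) fits the description. I'll confirm it in an enlarged crop.

```bash
python3 - <<'E'
from h import *
f=cv2.imread("pics/top0.png")[160:255,165:395]
cv2.imwrite("pics/c0.png",cv2.resize(f,None,fx=3.4,fy=3.4,interpolation=cv2.INTER_CUBIC))
f=cv2.imread("pics/side0.png")[130:270,225:325]
cv2.imwrite("pics/c1.png",cv2.resize(f,None,fx=4,fy=4,interpolation=cv2.INTER_CUBIC))
E
```

```text
(no output)
```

View pics/c0.png

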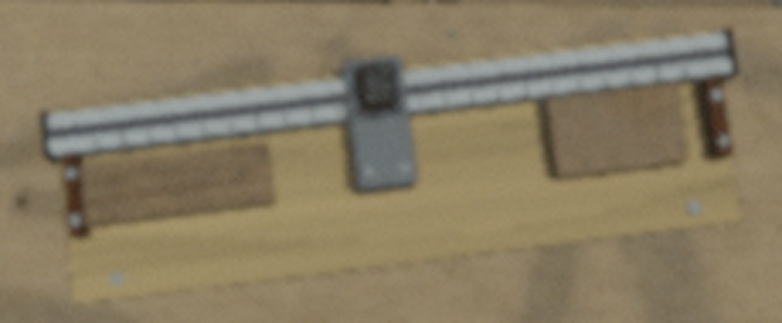

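View pics/c1.png

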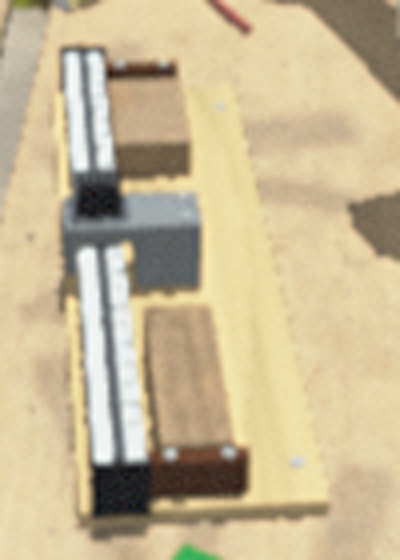

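The crop confirms it. In the top crop the left piece (88–272, 145–222) is longer and narrower than the right block, sits against the left lug, and matches 45 x 140 mm. The button top is at about crop (377,80).

```bash
python3 - <<'E'
from h import *
px=lambda u,v:(165+u/3.4-.35,160+v/3.4-.35)
P=lambda u,v,z:onz("top",px(u,v),z)[:2]
b=P(377,80,.096);print("button",b)
print("offcut inner corners",P(270,147,.044),P(273,205,.044))
a=P(86,223,.044);c=P(273,205,.044);print("offcut front edge",a,c,np.linalg.norm(a-c),np.degrees(np.arctan2(*(a-c)[::-1])))
a=P(68,300,.012);c=P(738,220,.012);print("board",a,c,np.degrees(np.arctan2(*(a-c)[::-1])))
print("foot corners",P(352,190,.066),P(413,185,.066))
print("side button", onz("side",(225+98/4,130+187/4),.096))
s=read_state();R=cv2.Rodrigues
q=s["eef_rot"];from scipy.spatial.transform import Rotation as Ro
T=Ro.from_quat([q[1],q[2],q[3],q[0]]).as_matrix();print(T.round(3))
c=calibration("wrist");print("wrist cam in tool",(T.T@(c["pose"][:3,3]-s["ee_pos"])).round(3),(T.T@c["pose"][:3,:3]).round(3).tolist(),c["K"])
E
```

```text
button [0.4845521  0.05978818]
offcut inner corners [0.44303809 0.13676108] [0.400101   0.13411148]
offcut front edge [0.38614548 0.27117594] [0.400101   0.13411148] 0.13777308792815907 95.81365952528363
board [0.33059815 0.288295  ] [ 0.39302742 -0.21779221] 97.03229400486623
foot corners [0.40933396 0.07662214] [0.41316382 0.03265653]
side button [0.48330873 0.07765437 0.096     ]
[[-0.974 -0.229 -0.001]
 [-0.229  0.974  0.002]
 [ 0.     0.002 -1.   ]]
wrist cam in tool [ 0.079 -0.    -0.163] [[0.0, -0.958, -0.286], [1.0, 0.0, 0.0], [-0.0, -0.286, 0.958]] [[333.0013569    0.         257.23558837]
 [  0.         333.0013569  194.76716945]
 [  0.           0.           1.        ]]
```

Emit:
send_rows(xyz=[[-0.1,0.12,0],[-0.2,0.24,0],[-0.3,0.36,0],[-0.4,0.48,0],[-0.5,0.6,0],[-0.6,0.72,0],[-0.7,0.84,0],[-0.81,0.955,0]], turn=[[0,0,0],[0,0,0],[0,0,0],[0,0,0],[0,0,0],[0,0,0],[0,0,0],[0,0,0]], grip=[1,1,1,1,1,1,1,1], squeeze=10)

```text
time_s: 0.9
ee_pos: [0.2006, -0.4957, 0.2227]
eef_rot: [0.0, -0.115, 0.993, -0.0]
contact_force: [0.5, -0.5, -0.6]
width: 0.0308
grasp_force: 0.0
```

Emit:
send_rows(xyz=[[-0.1,0.12,0],[-0.2,0.24,0],[-0.3,0.36,0],[-0.4,0.48,0],[-0.5,0.6,0],[-0.6,0.72,0],[-0.7,0.84,0],[-0.81,0.955,0]], turn=[[0,0,0],[0,0,0],[0,0,0],[0,0,0],[0,0,0],[0,0,0],[0,0,0],[0,0,0]], grip=[1,1,1,1,1,1,1,1])

```text
time_s: 1.7
ee_pos: [0.2573, -0.3842, 0.2226]
eef_rot: [0.0, -0.115, 0.993, -0.0]
contact_force: [-0.4, 0.5, -0.8]
width: 0.0004
grasp_force: 0.0
```

Emit:
send_rows(xyz=[[-0.1,0.12,0],[-0.2,0.24,0],[-0.3,0.36,0],[-0.4,0.48,0],[-0.5,0.6,0],[-0.6,0.72,0],[-0.7,0.84,0],[-0.81,0.955,0]], turn=[[0,0,0],[0,0,0],[0,0,0],[0,0,0],[0,0,0],[0,0,0],[0,0,0],[0,0,0]], grip=[1,1,1,1,1,1,1,1])

```text
time_s: 2.5
ee_pos: [0.3142, -0.2728, 0.2226]
eef_rot: [0.0, -0.115, 0.993, -0.0]
contact_force: [-0.3, -0.2, 0.5]
width: 0.0004
grasp_force: 0.0
```

Emit:
send_rows(xyz=[[-0.1,0.12,0],[-0.2,0.24,0],[-0.3,0.36,0],[-0.4,0.48,0],[-0.5,0.6,0],[-0.6,0.72,0],[-0.7,0.84,0],[-0.81,0.955,0]], turn=[[0,0,0],[0,0,0],[0,0,0],[0,0,0],[0,0,0],[0,0,0],[0,0,0],[0,0,0]], grip=[1,1,1,1,1,1,1,1])

```text
time_s: 3.3
ee_pos: [0.371, -0.1613, 0.2226]
eef_rot: [0.0, -0.115, 0.993, -0.0]
contact_force: [-0.4, -0.0, -0.6]
width: 0.0004
grasp_force: 0.0
```

Emit:
send_rows(xyz=[[-0.1,0.12,0],[-0.2,0.24,0],[-0.3,0.36,0],[-0.4,0.48,0],[-0.5,0.6,0],[-0.6,0.72,0],[-0.7,0.84,0],[-0.81,0.955,0]], turn=[[0,0,0],[0,0,0],[0,0,0],[0,0,0],[0,0,0],[0,0,0],[0,0,0],[0,0,0]], grip=[1,1,1,1,1,1,1,1])

```text
time_s: 4.1
ee_pos: [0.428, -0.0498, 0.2226]
eef_rot: [0.0, -0.115, 0.993, 0.0]
contact_force: [0.7, 0.2, 0.9]
width: 0.0008
grasp_force: 0.0
```

Emit:
send_rows(xyz=[[-0.1,0.15,0],[-0.2,0.3,0],[-0.35,0.45,0],[-0.5,0.6,0],[-0.65,0.75,0],[-0.81,0.955,0],[-0.81,0.955,0],[-0.81,0.955,0]], turn=[[0,0,0.05],[0,0,0.1],[0,0,0.15],[0,0,0.2],[0,0,0.22],[0,0,0.22],[0,0,0.22],[0,0,0.22]], grip=[1,1,1,1,1,1,1,1])

```text
time_s: 4.9
ee_pos: [0.4848, 0.0612, 0.2222]
eef_rot: [-0.0, -0.058, 0.998, -0.0]
contact_force: [-0.9, -0.7, -0.2]
width: 0.0005
grasp_force: 0.0
```

```bash
python3 - <<'E'
from h import *
import pickle
s=read_state();c=calibration("wrist");f=grab_frame("wrist");pickle.dump(c,open("w1.pkl","wb"))
cv2.imwrite("pics/w1.png",cv2.resize(f[:,:,::-1],None,fx=1.5,fy=1.5));cv2.imwrite("w1raw.png",f[:,:,::-1])
print(s["time_s"],s["ee_pos"],s["eef_rot"],s["width"],s["contact_force"])
E
```

```text
4.9 [0.48477208 0.06117682 0.22221114] [-4.56546661e-04 -5.82516445e-02  9.98301814e-01 -1.59407253e-04] 0.000496631263071391 [-0.88837705 -0.66086759 -0.15400319]
```

View pics/w1.png

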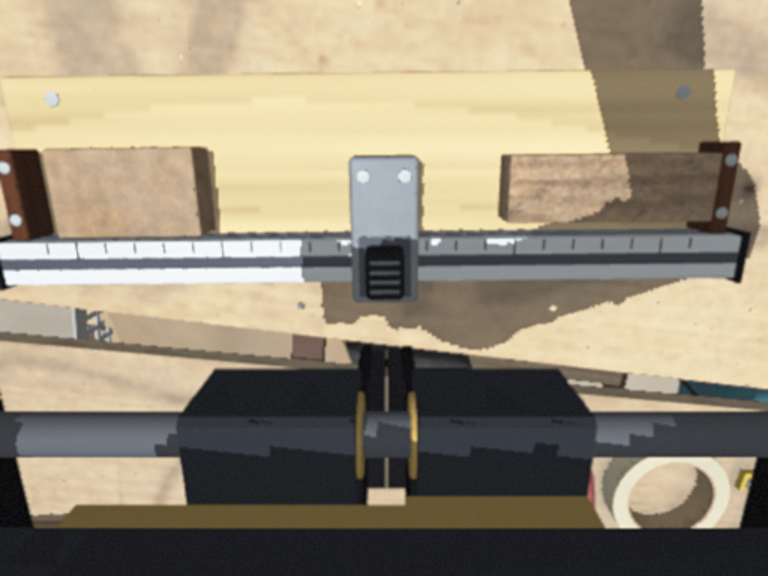

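The wrist view (1.5x scale) shows:
- The ribbed button top spans about (367–404, 249–299), centred near (385,274).
- The offcut's inner top edge is at x≈510, y 155–222.
- The foot's top front corners are at (350,157) and (418,157).

The rail is parallel to the image rows.

```bash
python3 - <<'E'
from h import *
import pickle
from scipy.spatial.transform import Rotation as Ro
c=pickle.load(open("w1.pkl","rb"));s=read_state();q=s["eef_rot"]
T=Ro.from_quat([q[1],q[2],q[3],q[0]]).as_matrix()
L=lambda u,v,z:(T.T@(onz("wrist",(u/1.5-.17,v/1.5-.17),z,c)-s["ee_pos"])*1000).round(1)
g=lambda n,*a:print(n,L(*a))
g("btn ctr",385.5,274,.096);g("btn L",366,274,.096);g("btn R",405,274,.096);g("btn far",385,249,.096);g("btn near",385,299,.096)
g("offcut end a",510,157,.044);g("offcut end b",508,220,.044);g("off outer",718,156,.044)
g("stop L",350,160,.066);g("stop R",418,160,.066);g("stop Rb",418,295,.066)
g("board L",5,78,.012);g("board R",735,70,.012);g("rail L",5,237,.05);g("rail R",740,232,.05)
E
```

```text
btn ctr [4.000e+00 1.000e-01 1.263e+02]
btn L [  4.  -11.6 126.3]
btn R [  4.   11.7 126.3]
btn far [ 19.2  -0.2 126.3]
btn near [-11.7  -0.2 126.3]
offcut end a [ 70.3  82.2 178.4]
offcut end b [ 28.7  83.7 178.3]
off outer [ 71.1 219.6 178.3]
stop L [ 69.  -22.  156.4]
stop R [ 69.   20.1 156.4]
stop Rb [-18.3  21.7 156.3]
board L [ 122.3 -264.   210.5]
board R [127.7 241.1 210.4]
rail L [  17.8 -258.7  172.4]
rail R [ 21.6 240.1 172.3]
```

Emit:
send_rows(xyz=[[0.04,0,0.12],[0.04,0,0.25],[0.04,0,0.4],[0.04,0,0.55],[0.04,0,0.7],[0.04,0,0.85],[0.04,0,0.95],[0.04,0,1]], turn=[[0,0,0],[0,0,0],[0,0,0],[0,0,0],[0,0,0],[0,0,0],[0,0,0],[0,0,0]], grip=[1,1,1,1,1,1,1,1])

```text
time_s: 5.75
ee_pos: [0.4805, 0.0595, 0.1219]
eef_rot: [-0.001, -0.057, 0.998, -0.0]
contact_force: [-0.9, 0.2, -0.0]
width: 0.0004
grasp_force: 0.0
```

Emit:
send_rows(xyz=[[0,0,0.06],[0,0,0.12],[0,0,0.16],[0,0,0.2],[0,0,0.23],[0,0,0.25],[0,0,0.25],[0,0,0.25]], turn=[[0,0,0],[0,0,0],[0,0,0],[0,0,0],[0,0,0],[0,0,0],[0,0,0],[0,0,0]], grip=[1,1,1,1,1,1,1,1])

```text
time_s: 6.55
ee_pos: [0.4812, 0.0602, 0.0976]
eef_rot: [0.0, -0.058, 0.998, 0.0]
contact_force: [0.3, 0.4, -0.9]
width: -0.0
grasp_force: 0.0
```

Emit:
send_rows(xyz=[[0,0,0.015],[0,0,0.03],[0,0,0.045],[0,0,0.06],[0,0,0.075],[0,0,0.09],[0,0,0.1],[0,0,0.1]], turn=[[0,0,0],[0,0,0],[0,0,0],[0,0,0],[0,0,0],[0,0,0],[0,0,0],[0,0,0]], grip=[1,1,1,1,1,1,1,1])

```text
time_s: 7.35
ee_pos: [0.4812, 0.0599, 0.0887]
eef_rot: [0.0, -0.058, 0.998, -0.0]
contact_force: [-3.7, 0.0, 9.4]
width: 0.0006
grasp_force: 4.8
```

Emit:
send_rows(xyz=[[0,0,0.012],[0,0.04,0.012],[0,0.08,0.012],[0,0.13,0.012],[0,0.18,0.012],[0,0.24,0.012],[0,0.3,0.012],[0,0.3,0.012]], turn=[[0,0,0],[0,0,0],[0,0,0],[0,0,0],[0,0,0],[0,0,0],[0,0,0],[0,0,0]], grip=[1,1,1,1,1,1,1,1])

```text
time_s: 8.15
ee_pos: [0.4773, 0.0901, 0.0876]
eef_rot: [-0.0, -0.058, 0.998, -0.0]
contact_force: [-3.4, -0.4, 8.6]
width: 0.0005
grasp_force: 4.9
```

```bash
python3 - <<'E'
from h import *
f=grab_frame("wrist");g=grab_frame("side")[120:270,215:325]
a=cv2.resize(f[60:240,150:512],(724,360));b=cv2.resize(g,None,fx=1.6,fy=1.6)
o=np.zeros((600,724,3),np.uint8);o[:360]=a;o[360:360+b.shape[0],:b.shape[1]]=b
cv2.imwrite("pics/w2.png",o[:,:,::-1]);s=read_state();print(s["ee_pos"],s["contact_force"])
E
```

```text
[0.47735869 0.08985308 0.08757563] [-3.99610112 -0.89342324  9.19439912]
```

View pics/w2.png

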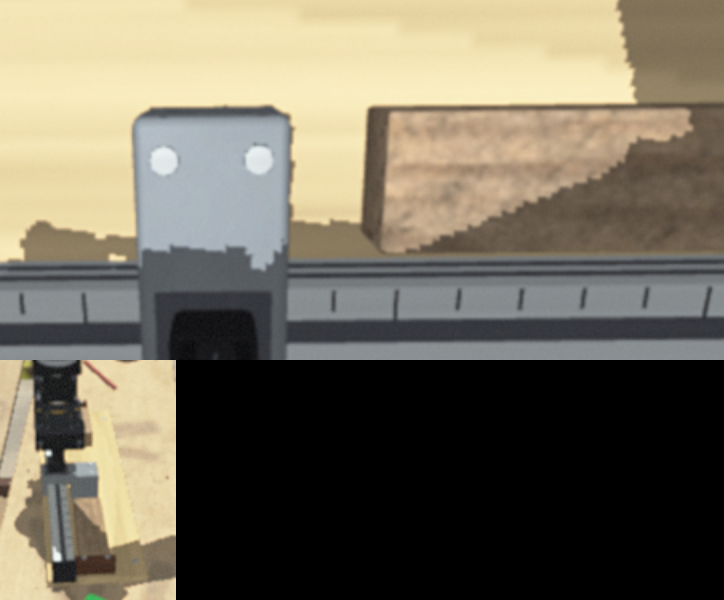

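The wrist view shows the stop followed the finger. Its right face is at (289,180) and the offcut's top inner edge is at (385,180), still apart.

```bash
python3 - <<'E'
from h import *
from scipy.spatial.transform import Rotation as Ro
s=read_state();q=s["eef_rot"];T=Ro.from_quat([q[1],q[2],q[3],q[0]]).as_matrix()
L=lambda u,v,z:(T.T@(onz("wrist",(150+u/2-.25,60+v/2-.25),z)-s["ee_pos"])*1000).round(1)
for a in [(134,130,.066),(290,130,.066),(288,220,.066),(387,115,.044),(383,240,.044),(365,225,.012),(369,110,.012)]:print(L(*a))
E
```

```text
[ 63.8 -22.1  21.6]
[63.8 20.4 21.6]
[38.8 20.6 21.6]
[66.4 52.  43.6]
[27.5 53.6 43.5]
[25.1 54.9 75.5]
[66.2 53.7 75.6]
```

Emit:
send_rows(xyz=[[0,0.04,0],[0,0.08,0],[0,0.13,0],[0,0.18,0],[0,0.22,0],[0,0.25,0],[0,0.27,0],[0,0.27,0]], turn=[[0,0,0],[0,0,0],[0,0,0],[0,0,0],[0,0,0],[0,0,0],[0,0,0],[0,0,0]], grip=[1,1,1,1,1,1,1,1])

```text
time_s: 9.05
ee_pos: [0.4739, 0.1166, 0.0875]
eef_rot: [-0.001, -0.058, 0.998, -0.0]
contact_force: [-5.6, -1.0, 10.1]
width: 0.0003
grasp_force: 4.9
```

Emit:
send_rows(xyz=[[0,0.005,0],[0,0.01,0],[0,0.015,0],[0,0.02,0],[0,0.025,0],[0,0.03,0],[0,0.03,0],[0,0.03,0]], turn=[[0,0,0],[0,0,0],[0,0,0],[0,0,0],[0,0,0],[0,0,0],[0,0,0],[0,0,0]], grip=[1,1,1,1,1,1,1,1])

```text
time_s: 9.85
ee_pos: [0.4736, 0.1193, 0.0875]
eef_rot: [-0.001, -0.058, 0.998, -0.0]
contact_force: [-4.4, -0.4, 8.8]
width: 0.0002
grasp_force: 4.9
```

Emit:
send_rows(xyz=[[0,0.003,0],[0,0.006,0],[0,0.009,0],[0,0.012,0],[0,0.015,0],[0,0.015,0],[0,0.015,0],[0,0.015,0]], turn=[[0,0,0],[0,0,0],[0,0,0],[0,0,0],[0,0,0],[0,0,0],[0,0,0],[0,0,0]], grip=[1,1,1,1,1,1,1,1])

```text
time_s: 10.65
ee_pos: [0.4734, 0.1208, 0.0875]
eef_rot: [-0.001, -0.058, 0.998, -0.0]
contact_force: [-4.2, -0.9, 10.3]
width: 0.0003
grasp_force: 4.9
```

Emit:
send_rows(xyz=[[0,0.003,0],[0,0.006,0],[0,0.009,0],[0,0.012,0],[0,0.015,0],[0,0.015,0],[0,0.015,0],[0,0.015,0]], turn=[[0,0,0],[0,0,0],[0,0,0],[0,0,0],[0,0,0],[0,0,0],[0,0,0],[0,0,0]], grip=[1,1,1,1,1,1,1,1])

```text
time_s: 11.45
ee_pos: [0.4732, 0.1221, 0.0875]
eef_rot: [-0.001, -0.058, 0.998, -0.001]
contact_force: [-4.4, -0.8, 9.1]
width: 0.0003
grasp_force: 4.9
```

Emit:
send_rows(xyz=[[0,0.003,0],[0,0.006,0],[0,0.009,0],[0,0.012,0],[0,0.015,0],[0,0.015,0],[0,0.015,0],[0,0.015,0]], turn=[[0,0,0],[0,0,0],[0,0,0],[0,0,0],[0,0,0],[0,0,0],[0,0,0],[0,0,0]], grip=[1,1,1,1,1,1,1,1])

```text
time_s: 12.25
ee_pos: [0.4732, 0.1224, 0.0875]
eef_rot: [-0.001, -0.058, 0.998, -0.002]
contact_force: [-1.1, -6.0, 9.4]
width: 0.0005
grasp_force: 4.9
```

Contact with the offcut: the force along the rail rose to about 6 N and the tool stopped. I'll lift straight up now.

Emit:
send_rows(xyz=[[0,0,-0.02],[0,0,-0.04],[0,0,-0.06],[0,0,-0.08],[0,0,-0.1],[0,0,-0.14],[0,0,-0.2],[0,0,-0.3]], turn=[[0,0,0],[0,0,0],[0,0,0],[0,0,0],[0,0,0],[0,0,0],[0,0,0],[0,0,0]], grip=[1,1,1,1,1,1,1,1])

```text
time_s: 13.05
ee_pos: [0.4733, 0.1242, 0.1164]
eef_rot: [-0.001, -0.058, 0.998, -0.0]
contact_force: [0.7, -0.4, 0.2]
width: 0.0003
grasp_force: 0.0
```

Emit:
send_rows(xyz=[[0,0,-0.15],[0,0,-0.3],[0,0,-0.45],[0,0,-0.6],[0,0,-0.75],[0,0,-0.9],[0,0,-0.95],[0,0,-0.95]], turn=[[0,0,0],[0,0,0],[0,0,0],[0,0,0],[0,0,0],[0,0,0],[0,0,0],[0,0,0]], grip=[1,1,1,1,1,1,1,1])

```text
time_s: 13.85
ee_pos: [0.4739, 0.1245, 0.2123]
eef_rot: [0.001, -0.058, 0.998, 0.001]
contact_force: [-0.4, -0.1, -0.4]
width: 0.0007
grasp_force: 0.0
```

```bash
python3 - <<'E'
from h import *
f=grab_frame("wrist")[60:240,150:512]
cv2.imwrite("pics/w3.png",cv2.resize(f,(724,360))[:,:,::-1]);s=read_state();print(s["time_s"],s["ee_pos"],s["contact_force"])
from scipy.spatial.transform import Rotation as Ro
E
```

```text
13.9 [0.47344255 0.12430626 0.211382  ] [-0.73079608  0.05668404 -0.44909772]
```

View pics/w3.png

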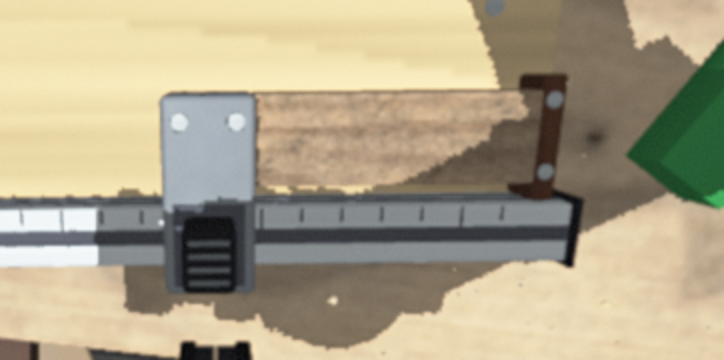

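The view shows the foot's right face at x≈255 meeting the offcut at x≈257. The offcut lies against its lug, the button is up, and the tool is clear. One numeric check before handing in.

```bash
python3 - <<'E'
from h import *
P=lambda u,v,z:onz("wrist",(150+u/2-.25,60+v/2-.25),z)
y=np.array([-.116,.993,0])
print("foot faces",P(162,130,.066)@y,P(255,130,.066)@y,"button L/R",P(183,250,.096)@y,P(236,250,.096)@y,"offcut outer",P(535,100,.044)@y, "lug inner side of w1 ref")
import pickle;c=pickle.load(open("w1.pkl","rb"))
Q=lambda u,v,z:onz("wrist",(u/1.5-.17,v/1.5-.17),z,c)
print("before: offcut inner",Q(509,190,.044)@y,"outer",Q(718,156,.044)@y,"foot",Q(350,160,.066)@y,Q(418,160,.066)@y,"btn",Q(366,274,.096)@y,Q(405,274,.096)@y)
E
```

```text
foot faces 0.04446319444041181 0.0867593713450662 button L/R 0.054683658457256486 0.0776009912665482 offcut outer 0.22271843401988714 lug inner side of w1 ref
before: offcut inner 0.08700193983465598 outer 0.22357962754306188 foot -0.017927494033054346 0.02412170364779109 btn -0.007587336575669749 0.015726202551278604
```

```bash
python3 -c "from workcell import *;print(finish_job())"
```

```text
the job is handed in; nothing more can be done
None
```

The stop is locked with its foot up against the offcut's inner end (the faces agree to about 0.2 mm in the camera measurement), the button is up, and both pieces are still in place. I handed the job in at about 14 s, with the arm clear.

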